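Slide the filter out of the bench air cleaner

ROBOT

A 6-joint arm with a two-finger parallel gripper is mounted at the origin on the work surface. World frame = base frame: x ahead of the robot, y to its left, z up, the work surface at z = 0. Lengths are in m, angles in rad, forces in N, time in s.
With the tool pointing down it reaches from about 0.3 to 0.775 m from the base axis. Payload 14.6 kg.
Tool frame: the origin (TCP) lies at the centre of the arm's flange, where the gripper is bolted on; the fingertips stand 199 mm ahead of it and the grasp point (between the pads) lies 180 mm ahead of it; z points along the fingers, y is the line along which they close (so a half turn about z gives the same grasp; the last joint's range is limited). The gripper opens to 94 mm and grips with 3 to 60 N. Pads are 16 mm wide; open, the fingers measure 119 mm over their backs; the gripper's body (75 mm by 177 mm) begins 78 mm behind the grasp point.
Start: joints at [-1.259, 0.3, 1.521, -0, 1.321, -0.067], TCP at [0.203, -0.511, 0.405] pointing down, gripper open.
Joint ranges: [-3.03, 3.03], [-0.79, 2.21], [0.23, 2.52], [-1.04, 4.18], [0, 3.07], [-2.55, 2.55]. Speed limits (rad/s): [2.22, 2.22, 2.57, 3.14, 3.14, 3.14].

INTERFACE

Orientations are given as [roll, pitch, yaw] about the fixed x, y, z axes, in that order (R = Rz(yaw) Ry(pitch) Rx(roll)).
In Python, from station import ctrl gives the robot as it stands. The module is installed in compiled form; this text tells all that it offers.
- The arm moves only by the tool servo_tool, never from a script. Its argument "motion" is a list of rows, each a list of 5 numbers: the closure, from 0 (fully open) to 1 (shut), then the shift along the world's x, y, z in cm, then the turn about the world's z in degrees. A call has 1 to 20 rows; each row is the pose to reach, as a shift and turn from the pose commanded when the call began; what a row does not reach only later rows make up. A row lasts 1/8 s, in which the tool goes at most 62.5 mm and 10.7 degrees, less where a joint would pass 70% of its speed; a pose out of reach is approached as far as the arm can. A call with a gripper value outside its range is refused whole. The fingers move at their own pace and stop on an object; "squeeze" is the grip in N (left out, the last holds). Time passes only in rows, so rows that repeat a pose let the fingers close. It gives the time, the measured TCP pose, the force, the opening and the grip force at its end, in the units of the state.
- ctrl.get_obs(): the state, without advancing time (a new reading comes with each control period).
- ctrl.camera(name): name is "scene" or "top" or "wrist"; returns a dict with "image" (480x640x3 uint8, red, green, blue), "fx", "fy", "cx", "cy" (pixels), "camera_from_world" (4x4, takes a point from world to camera coordinates); the wrist camera has in their place "hand_eye" (4x4, takes a point from camera to tool coordinates, whose origin is the TCP and whose axes are the flange's). Camera axes: x right, y up, looking along -z (the intrinsics and any distortion apply to the point x, -y, -z); pixel columns grow to the right and rows downward; lengths in m; the calibration is good to about 2 mm. The wrist camera is an equidistant fisheye: a pixel r from the principal point sees the ray r / f radians off the axis. A picture is of the moment at which its call begins: read the wrist's pose just before it. There is no depth.
- ctrl.hand_in(): hands the job in; it is judged then, once.
The state is a dict: "time_s": time; "qpos": joint angles; "joint_vel": joint speeds; "tau": joint torques, N m; "ee_pos": TCP position; "eef_rot": TCP orientation; "force": force on the tool from outside, world axes, zero at the start; "moment": the same for the moment, N m; "grip_width": finger opening in m; "grip_force": force on a finger pad.
Only numpy, scipy, OpenCV 4.12 (cv2) and the standard library are available. Lean on these libraries where they do the work, as an engineer would, in place of code of your own. Each camera call takes 0.05 s, during which the arm holds its last target. There are 200 camera calls.

TASK

Take the square-handled pin tool from the wooden stand, press its pin into the small square well in the roof of the air cleaner so that the release button at the bottom is held down, and, still holding it down, push the filter slide out of the open end until it meets its stop. Let the button spring up again, then put the pin tool back upright in its empty hole in the stand. Leave the other things on the table where they are.

Things in the scene. Friction and masses are not known exactly. Their poses are not given: they have to be found in the camera images.
- pin_tool: Pin tool, upright, the only tool in the stand with a SQUARE handle (brown wood). Origin: on its axis at the collar's underside; own z up. Steel collar disc 34 mm across, 0 to 6 mm above the origin; handle 20 x 20 mm (sides along own x and y), 6 to 58 mm above it; pin 7 mm across, down to 45 mm below it. About 90 g. Collar rests on the stand's top. Grip the handle just above the collar.
- pin_tip (a point): the lower end of the pin tool's pin, on the axis, 45 mm below the collar's underside
- stand: Tool stand: fixed plywood block 175 x 60 x 55 mm (own x, y, z); origin: centre of its underside. Three square holes 18 x 18 mm, 50 mm deep, along own x at -55, 0, +55 mm: one holds the pin tool, the others two round-handled tools (26 mm across or less, with collars like the pin tool's, tops up to 50 mm above the stand). The fingers have room at own +y and -y of each tool.
- stand_hole0 (a point): centre of the mouth of the hole at own x -55 mm of the stand, level with its top (55 mm above the table)
- stand_hole1 (a point): the same, middle hole
- stand_hole2 (a point): the same, hole at own x +55 mm
- cleaner: Bench air cleaner, fixed, white housing 170 x 240 x 112 mm (own x, y, z); origin: centre of its underside. In its roof, between two rails that rise 6 mm higher, lies a flat grey filter slide with black ribs (136 mm wide, 226 mm long, 24 mm thick, top 106 mm above the table). It slides out level along own +y, the open end with the slide's lip; the -y end is walled.
- well_mouth (a point): centre of the mouth of the square well in the slide's top, level with that top; moves with the slide. 16 x 16 mm, sides along the cleaner's x and y, thin white rim; the release button lies 10 mm down in it. On the slide's middle line, in its ribless part, 40 mm from its middle towards the walled end. A pin standing in the well pushes the slide by the well's wall.
- button_top (a point): centre of the top face of the release button (14 x 14 mm pad) in the well; moves with the slide and with the button
- release (a joint): release button, m pressed: 0 = up, 0.007 = fully down (17 mm below the slide's top). Sprung: 1.5 N to start it, 5 N fully down. It travels with the slide. Pressed less than 3.5 mm the slide is locked; pressed more, it is free. If the button rises on the way the slide catches again within 16 mm, and goes on when it is pressed again.
- filter_slide (a joint): filter slide, m moved out along the cleaner's own +y: 0 = closed, 0.08 = the stop. Takes about 2 to 4 N to push. Beyond 0.0755 the risen button locks it out.
- slide_lip (a point): middle of the slide's outer end lip, at its open (+y) end, 102 mm above the table
- nut_driver: round black handle, a tool in the stand to be left there; origin at the underside of its collar
- round_file: round light wooden handle, a tool in the stand to be left there; origin at the underside of its collar
- button_jar: glass jar with steel cap, 68 mm across, 85 mm high, bystander; origin under its centre
- tape_roll: roll of tape lying flat, 90 mm across, 24 mm high, bystander; origin under its centre
- thread_spool: thread spool, 44 mm across, 50 mm high, bystander; origin under its centre
- mug: white mug, 80 mm across, 90 mm high, bystander; origin under its centre
Mind the look-alikes: they are no part of the job. Leave any blue look-alike of the pin_tool alone.

How it is judged:
By the outcome, as a careful person would: the job done as asked, in the order asked, and still so for the second after the job is handed in, with the robot touching nothing.
It also fails if it takes over 54 s, if anything falls off the work surface, if the arm or the gripper's body presses on something with over 40 N, if the wrist force passes 120 N, or if a joint passes its speed limit or range.

## Working session

There is one attempt and no reset: what is moved stays moved. The work goes in short steps, Python scripts to look and compute and a tool call to move; the robot and the scene stay as the last step left them, time stands still between calls to the robot, and variables do not carry over. Pictures are saved under pics/ and viewed, at most 10 in all, crops included, and the job is handed in when it is done.

Besides the shell and the picture viewer there is one more tool, called after "Emit:" as name([rows], argument=value, ...), one row to a line, values as JSON. servo_tool: Moves the arm, as the interface text tells. Its arguments: {"type":"object","properties":{"motion":{"type":"array","items":{"type":"array","items":{"type":"number"}}},"squeeze":{"type":"number"}},"required":["motion"]}

```bash
mkdir -p pics; cat > h.py <<'E'
import numpy as np, cv2
from station import ctrl
from scipy.spatial.transform import Rotation as R
def snap(n,f):
    o=ctrl.get_obs(); c=ctrl.camera(n); cv2.imwrite('pics/'+f,c['image'][:,:,::-1]); 
    np.save('pics/'+f+'.npy',{'o':o,'c':c},allow_pickle=True); return o,c
def load(f): d=np.load('pics/'+f+'.npy',allow_pickle=True).item(); return d['o'],d['c']
def ray(o,c,u,v):
    a,b=(u-c['cx'])/c['fx'],(v-c['cy'])/c['fy']
    if 'hand_eye' in c:
        t=np.hypot(a,b); s=np.sinc(t/np.pi); d=np.array([a*s,-b*s,-np.cos(t)])
        T=np.eye(4); T[:3,:3]=R.from_euler('xyz',o['eef_rot']).as_matrix(); T[:3,3]=o['ee_pos']; T=T@c['hand_eye']
    else:
        d=np.array([a,-b,-1]); T=np.linalg.inv(c['camera_from_world'])
    return T[:3,3],T[:3,:3]@d
def onz(o,c,u,v,z):
    p,d=ray(o,c,u,v); return p+d*(z-p[2])/d[2]
E
python3 - <<'E'
from h import *
for n in('top','scene','wrist'):
    o,c=snap(n,n+'0.png'); print({k:v for k,v in c.items() if k!='image'})
print(o)
E
```

```text
{'fx': 469.67185069392394, 'fy': 469.67185069392394, 'cx': 316.18957648356013, 'cy': 238.33520569410024, 'camera_from_world': array([[ 0.02854212, -0.99956829,  0.00697031, -0.09886229],
       [ 0.98489066,  0.0293132 ,  0.17067844, -0.57745299],
       [-0.17080908,  0.00199347,  0.98530213, -0.9500991 ],
       [ 0.        ,  0.        ,  0.        ,  1.        ]])}
{'fx': 589.3385564708373, 'fy': 589.3385564708373, 'cx': 315.17174629079057, 'cy': 246.85787611598005, 'camera_from_world': array([[-5.87646251e-01,  8.09117950e-01, -1.65246568e-04,
         4.04162610e-01],
       [-4.81589304e-01, -3.49604590e-01,  8.03646920e-01,
         1.59273869e-01],
       [ 6.50187377e-01,  4.72339681e-01,  5.95106377e-01,
        -1.58113695e+00],
       [ 0.00000000e+00,  0.00000000e+00,  0.00000000e+00,
         1.00000000e+00]])}
{'fx': 371.64829954431775, 'fy': 371.64829954431775, 'cx': 316.0902405163145, 'cy': 232.77442077722125, 'hand_eye': array([[-2.39079713e-04,  9.70729391e-01,  2.40175752e-01,
         6.88336175e-02],
       [ 9.99999969e-01,  2.15427928e-04,  1.24731511e-04,
  
[... 163 characters left out ...]
+00,
         1.00000000e+00]])}
{'time_s': 0.1, 'qpos': array([-1.25859175e+00,  3.00429797e-01,  1.52149771e+00,  1.94892904e-05,
        1.32069508e+00, -6.65698191e-02]), 'joint_vel': array([ 0.00154163, -0.0007319 , -0.00283956, -0.00094741, -0.00154895,
       -0.00312968]), 'tau': array([ 2.70927383e-03, -5.32635820e+01, -3.53280652e+01,  7.10748928e-02,
        2.34572939e-02, -6.56018642e-05]), 'ee_pos': array([ 0.2033875 , -0.51098932,  0.40414415]), 'eef_rot': array([-3.14056626e+00, -8.73475790e-05,  3.78769519e-01]), 'force': array([ 0.07416944,  0.87907161, -0.56431983]), 'moment': array([0.02548434, 0.02235141, 0.00284182]), 'grip_force': 0.0, 'grip_width': 0.0941660395017105}
```

View pics/top0.png

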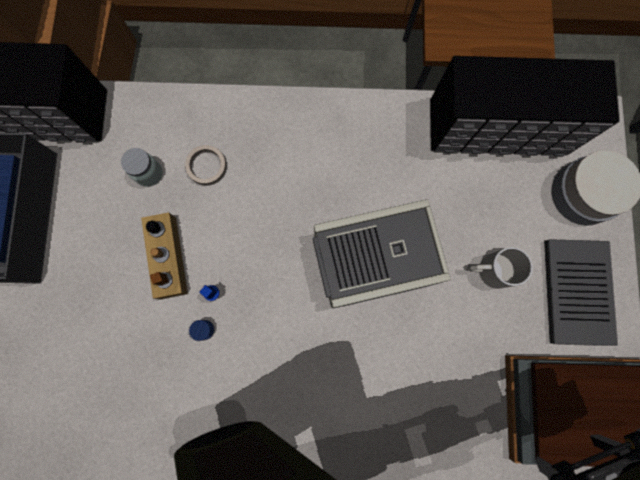

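View pics/scene0.png

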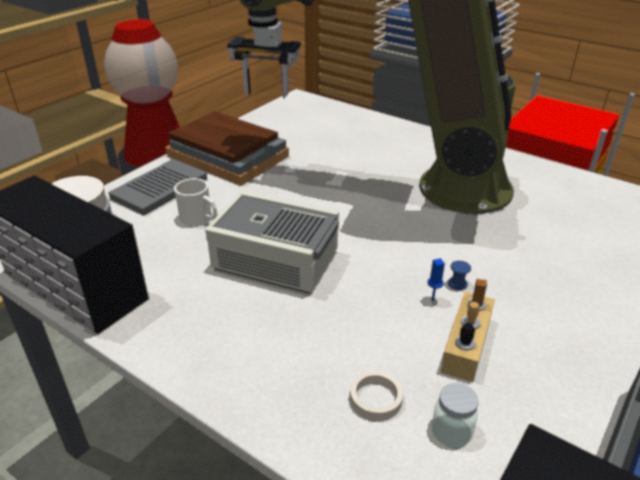

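The top view shows the stand (top about (143,217)–(184,293)) with the square brown handle at (161,279). The well is at (398,247), and the slide's lip faces image left. The blue look-alike is at (209,292).

```bash
python3 - <<'E'
from h import *
o,c=load('top0.png')
for n,u,v,z in [('s1',143,217,.055),('s2',170,213,.055),('s3',184,293,.055),('s4',153,297,.055),('pinTop',158,278,.113),('well',398,247,.106),('railA',430,201,.112),('railB',447,281,.112),('railC',331,305,.112),('railD',315,226,.112),('blue',209,292,.08),('navy',201,329,.04)]:
    print(n,onz(o,c,u,v,z).round(4))
im=c['image']; 
a=cv2.resize(im[200:310,130:240],None,fx=5,fy=5,interpolation=2)
b=cv2.resize(im[195:310,310:455],None,fx=5,fy=5,interpolation=2)[:550]
cv2.imwrite('pics/a.png',a[:,:,::-1]); cv2.imwrite('pics/b.png',b[:,:,::-1])
E
```

```text
s1 [0.6143 0.288  0.055 ]
s2 [0.6248 0.2314 0.055 ]
s3 [0.4561 0.1886 0.055 ]
s4 [0.4461 0.2519 0.055 ]
pinTop [0.4811 0.2258 0.113 ]
well [ 0.5576 -0.2463  0.106 ]
railA [ 0.653  -0.3102  0.112 ]
railB [ 0.4918 -0.3417  0.112 ]
railC [ 0.4385 -0.1145  0.112 ]
railD [ 0.5944 -0.0788  0.112 ]
blue [0.4584 0.1315 0.08  ]
navy [0.3836 0.1518 0.04  ]
```

View pics/a.png

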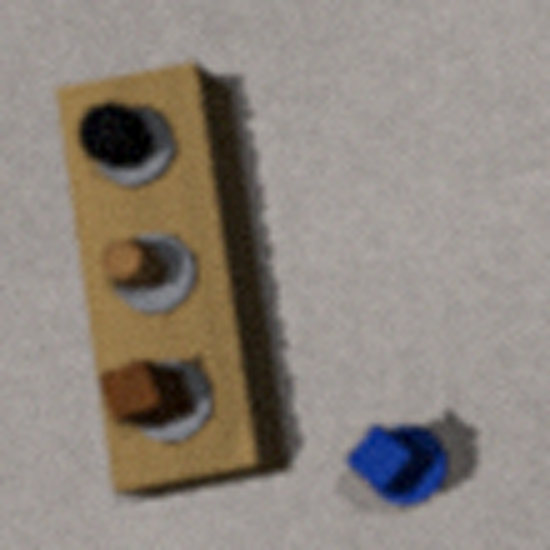

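Emit:
servo_tool([
  [0, 18, 13, 0, -8],
  [0, 35.5, 26.5, 0, -8],
  [0, 35.5, 26.5, 0, -8],
  [0, 35.5, 26.5, 0, -8],
  [0, 35.5, 26.5, 0, -8],
  [0, 35.5, 26.5, 0, -8],
  [0, 35.5, 26.5, 0, -8],
  [0, 35.5, 26.5, 0, -8],
  [0, 35.5, 26.5, 0, -8],
  [0, 35.5, 26.5, 0, -8],
  [0, 35.5, 26.5, 0, -8],
  [0, 35.5, 26.5, 0, -8],
])

```text
time_s: 1.65
ee_pos: [0.558, -0.2465, 0.4048]
eef_rot: [3.141, -0.0, 0.238]
force: [0.0, -0.4, -0.2]
grip_width: 0.0936
grip_force: 0.0
```

```bash
python3 - <<'E'
from h import *
o,c=snap('wrist','w1.png'); print(o['ee_pos'],o['eef_rot'],o['time_s'])
E
```

```text
[ 0.55795847 -0.24654844  0.40484408] [ 3.14142132e+00 -1.93839878e-04  2.38186942e-01] 1.65
```

View pics/w1.png

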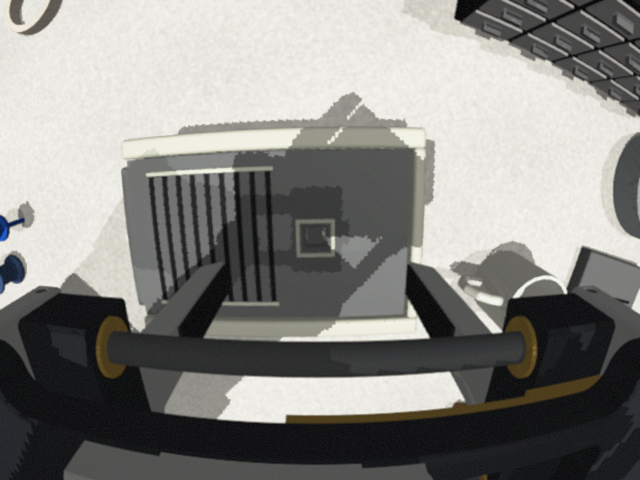

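Emit:
servo_tool([
  [0, 0, 5, 0, 0],
  [0, -8, 46, 0, 0],
  [0, -8, 46, 0, 0],
  [0, -8, 46, 0, 0],
  [0, -8, 46, 0, 0],
  [0, -8, 46, 0, 0],
  [0, -8, 46, 0, 0],
  [0, -8, 46, 0, 0],
  [0, -8, 46, 0, 0],
  [0, -8, 46, 0, 0],
  [0, -8, 46, 0, 0],
  [0, -8, 46, 0, 0],
])

```text
time_s: 3.2
ee_pos: [0.4787, 0.2132, 0.4047]
eef_rot: [-3.142, -0.0, 0.238]
force: [0.2, -0.7, -0.2]
grip_width: 0.0939
grip_force: 0.0
```

```bash
python3 - <<'E'
from h import *
o,c=snap('wrist','w2.png'); print(o['ee_pos'],o['eef_rot'],o['time_s'])
E
```

```text
[0.47866964 0.21317238 0.40471599] [-3.14158320e+00 -1.36993389e-04  2.37806233e-01] 3.2
```

View pics/w2.png

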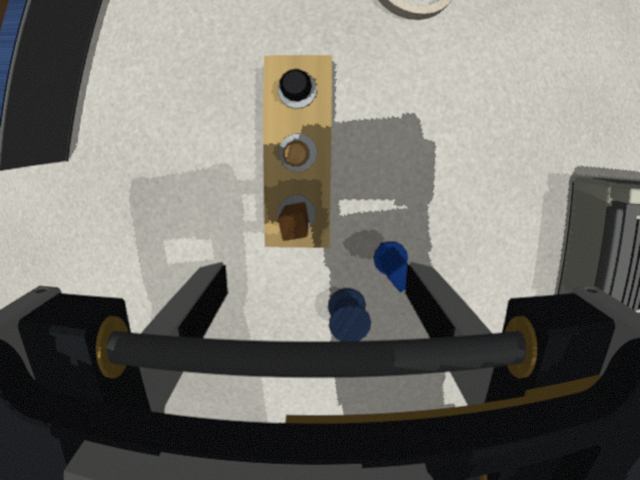

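Wrist view 1 shows the well rim centred at (315.5,238), with its sides along the image axes. Wrist view 2 shows the stand aligned with the image (x 264–331) and the square handle's top at about (293,221), slightly rotated.

```bash
python3 - <<'E'
from h import *
o,c=load('w2.png')
t=cv2.resize(c['image'][185:255,255:340],None,fx=7,fy=7,interpolation=2); cv2.imwrite('pics/c.png',t[:,:,::-1])
for n,u,v,z in [('tl',264,56,.055),('tr',331,56,.055),('br',331,247,.055),('bl',264,246,.055),('pintop',293,221,.113),('c0',298,88,.061),('c1',297,153,.061)]: print(n,onz(o,c,u,v,z).round(4))
o,c=load('w1.png')
for n,u,v,z in [('well',315.5,238,.106),('w1',296,218,.106),('w2',335,218,.106),('w3',335,258,.106),('railL',123,150,.112),('railR',425,140,.112)]: print(n,onz(o,c,u,v,z).round(4))
E
```

```text
tl [0.6117 0.2931 0.055 ]
tr [0.6247 0.2354 0.055 ]
br [0.4563 0.194  0.055 ]
bl [0.4425 0.2545 0.055 ]
pintop [0.4849 0.2328 0.113 ]
c0 [0.5885 0.2561 0.061 ]
c1 [0.5329 0.2437 0.061 ]
well [ 0.5536 -0.2468  0.106 ]
w1 [ 0.5655 -0.2286  0.106 ]
w2 [ 0.5725 -0.2576  0.106 ]
w3 [ 0.5414 -0.2656  0.106 ]
railL [ 0.589 -0.08   0.112]
railR [ 0.6478 -0.3082  0.112 ]
```

View pics/c.png

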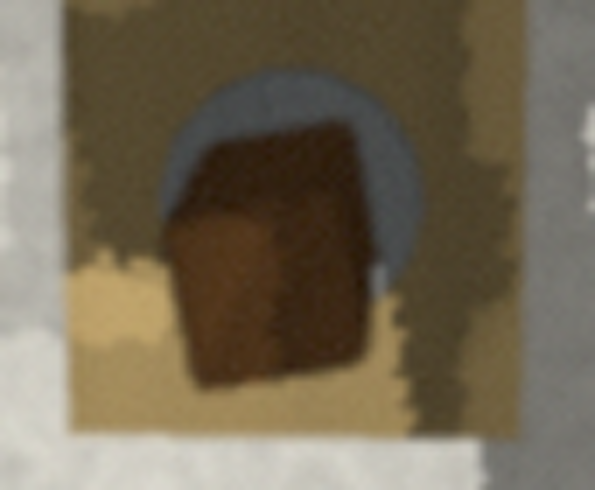

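Emit:
servo_tool([
  [0.35, 0.2, 1.8, -3, 9],
  [0.35, 0.2, 1.8, -6, 9],
  [0.35, 0.2, 1.8, -10, 9],
  [0.35, 0.2, 1.8, -12.5, 9],
  [0.35, 0.2, 1.8, -14.3, 9],
  [0.35, 0.2, 1.8, -14.3, 9],
  [0.35, 0.2, 1.8, -14.3, 9],
  [1, 0.2, 1.8, -14.3, 9],
  [1, 0.2, 1.8, -14.3, 9],
  [1, 0.2, 1.8, -14.3, 9],
  [1, 0.2, 1.8, -14.3, 9],
  [1, 0.2, 1.8, -14.3, 9],
  [1, 0.2, 1.8, -14.3, 9],
], squeeze=45)

```text
time_s: 4.88
ee_pos: [0.4804, 0.232, 0.2617]
eef_rot: [3.142, -0.0, 0.396]
force: [-0.5, -0.0, 0.7]
grip_width: 0.0196
grip_force: 45.0
```

Emit:
servo_tool([
  [1, 0, 0, 3, 0],
  [1, 0, 0, 7, 0],
  [1, 0, 0, 12, 0],
  [1, 0, 0, 14.5, 0],
  [1, 1, -5, 14.5, -3],
  [1, 2, -10, 14.5, -9],
  [1, 3, -15, 14.5, -9],
  [1, 4, -20, 14.5, -9],
  [1, 5, -25, 14.5, -9],
  [1, 6, -30, 14.5, -9],
  [1, 7, -35, 14.5, -9],
  [1, 7.5, -40, 14.5, -9],
  [1, 7.5, -44, 14.5, -9],
  [1, 7.5, -47, 14.5, -9],
  [1, 7.5, -47.9, 12, -9],
  [1, 7.5, -47.9, 11.2, -9],
  [1, 7.5, -47.9, 11.2, -9],
  [1, 7.5, -47.9, 11.2, -9],
])

```text
time_s: 7.12
ee_pos: [0.5556, -0.2465, 0.3746]
eef_rot: [3.141, -0.001, 0.24]
force: [-0.4, 0.0, -1.7]
grip_width: 0.0198
grip_force: 45.0
```

```bash
python3 - <<'E'
from h import *
o,c=snap('wrist','w3.png'); print(o['ee_pos'],o['eef_rot'],o['time_s'])
t=cv2.resize(c['image'][170:370,220:420],None,fx=3,fy=3,interpolation=2); cv2.imwrite('pics/d.png',t[:,:,::-1])
p=o['ee_pos']
# where should tip project
T=np.eye(4); T[:3,:3]=R.from_euler('xyz',o['eef_rot']).as_matrix(); T[:3,3]=p; T=np.linalg.inv(T@c['hand_eye'])
for q in ([p[0],p[1],p[2]-.2517],[.5536,-.2468,.106],[.5576,-.2463,.106]):
    x=T[:3,:3]@q+T[:3,3]; r=np.hypot(x[0],x[1]); th=np.arctan2(r,-x[2])*c['fx']/r
    print(c['cx']+x[0]*th,c['cy']-x[1]*th)
E
```

```text
[ 0.55558713 -0.24645608  0.37461122] [ 3.14080654e+00 -9.41414909e-04  2.39921663e-01] 7.125
316.36055997915145 250.26838514484106
316.1222040756307 246.11920287690032
316.7921631856678 240.5582432261094
```

View pics/d.png

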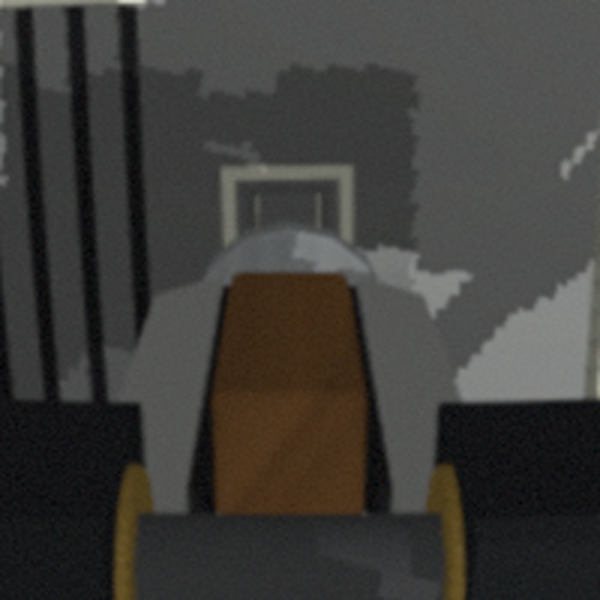

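Emit:
servo_tool([
  [1, -0.2, 0, -0.7, 0],
  [1, -0.2, 0, -1.2, 0],
  [1, -0.2, 0, -1.7, 0],
  [1, -0.2, 0, -2.3, 0],
  [1, -0.2, 0, -2.3, 0],
  [1, -0.2, 0, -2.3, 0],
])

```text
time_s: 7.92
ee_pos: [0.5534, -0.247, 0.3508]
eef_rot: [3.141, -0.0, 0.239]
force: [-0.6, -0.4, -0.5]
grip_width: 0.0198
grip_force: 45.0
```

Emit:
servo_tool([
  [1, 0, 0, -0.3, 0],
  [1, 0, 0, -0.6, 0],
  [1, 0, 0, -0.6, 0],
  [1, 0, 0, -0.6, 0],
])

```text
time_s: 8.43
ee_pos: [0.5534, -0.247, 0.3449]
eef_rot: [3.141, -0.0, 0.239]
force: [0.4, -0.3, 1.9]
grip_width: 0.0196
grip_force: 45.0
```

Emit:
servo_tool([
  [1, 0, 0, -0.2, 0],
  [1, 0, 0, -0.35, 0],
  [1, 0, 0, -0.35, 0],
  [1, 0, 0, -0.35, 0],
])

```text
time_s: 8.93
ee_pos: [0.5534, -0.247, 0.3413]
eef_rot: [3.141, -0.0, 0.239]
force: [1.6, -0.6, 3.9]
grip_width: 0.0198
grip_force: 45.0
```

Emit:
servo_tool([
  [1, -0.06, 0.24, 0, 0],
  [1, -0.12, 0.48, 0, 0],
  [1, -0.25, 0.97, 0, 0],
  [1, -0.37, 1.45, 0, 0],
  [1, -0.49, 1.94, 0, 0],
  [1, -0.61, 2.42, 0, 0],
  [1, -0.74, 2.91, 0, 0],
  [1, -0.74, 2.91, 0, 0],
])

```text
time_s: 9.93
ee_pos: [0.5459, -0.2174, 0.3411]
eef_rot: [-3.141, 0.0, 0.24]
force: [-1.9, 1.6, 3.1]
grip_width: 0.02
grip_force: 45.0
```

```bash
python3 - <<'E'
from h import *
o,c=snap('top','t4.png'); print(o['force'],o['moment'])
t=cv2.resize(c['image'][180:320,270:470],None,fx=3,fy=3,interpolation=2); cv2.imwrite('pics/e.png',t[:,:,::-1])
E
```

```text
[-1.88396344  1.63626607  3.06955957] [0.42082123 0.37334708 0.04301291]
```

View pics/e.png

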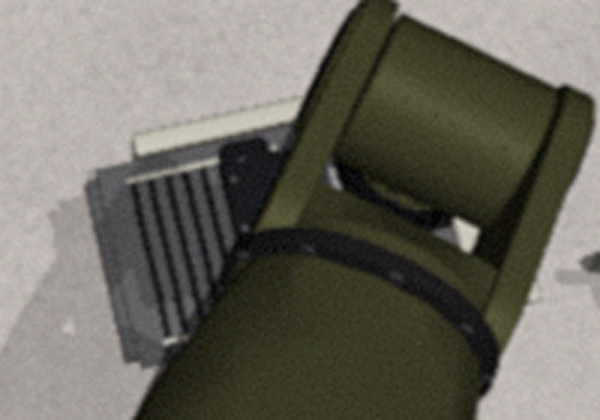

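The slide's lip now sticks out past the housing, at about (90–130, 180–360) in the crop, so it is moving. I'll keep pushing.

Emit:
servo_tool([
  [1, -0.12, 0.48, 0, 0],
  [1, -0.25, 0.97, 0, 0],
  [1, -0.37, 1.45, 0, 0],
  [1, -0.49, 1.94, 0, 0],
  [1, -0.61, 2.42, 0, 0],
  [1, -0.74, 2.91, 0, 0],
  [1, -0.86, 3.39, 0, 0],
  [1, -0.98, 3.88, 0, 0],
  [1, -1.1, 4.36, 0, 0],
  [1, -1.23, 4.85, 0, 0],
  [1, -1.28, 5.04, 0, 0],
  [1, -1.28, 5.04, 0, 0],
])

```text
time_s: 11.48
ee_pos: [0.5332, -0.1673, 0.3411]
eef_rot: [-3.141, 0.0, 0.239]
force: [-0.3, 0.9, 3.5]
grip_width: 0.0198
grip_force: 45.0
```

Emit:
servo_tool([
  [1, -0.04, 0.15, 0, 0],
  [1, -0.08, 0.3, 0, 0],
  [1, -0.08, 0.3, 0, 0],
])

```text
time_s: 11.85
ee_pos: [0.5324, -0.1646, 0.3412]
eef_rot: [3.141, -0.0, 0.239]
force: [1.1, -4.2, 2.9]
grip_width: 0.0198
grip_force: 45.0
```

Emit:
servo_tool([
  [1, -0.04, 0.15, 0, 0],
  [1, -0.05, 0.2, 0, 0],
  [1, -0.05, 0.2, 0, 0],
])

```text
time_s: 12.22
ee_pos: [0.532, -0.1636, 0.3413]
eef_rot: [3.138, -0.001, 0.239]
force: [3.9, -14.4, -1.0]
grip_width: 0.02
grip_force: 45.0
```

Emit:
servo_tool([
  [1, 0.05, -0.2, 0, 0],
  [1, 0.05, -0.2, 0.5, 0],
  [1, 0.05, -0.2, 1.2, 0],
  [1, 0.05, -0.2, 2.5, 0],
  [1, 0.05, -0.2, 5, 0],
  [1, 0.05, -0.2, 5.0, 0],
  [1, 0.05, -0.2, 5.0, 0],
])

```text
time_s: 13.1
ee_pos: [0.5323, -0.1643, 0.3901]
eef_rot: [-3.14, 0.001, 0.239]
force: [-0.8, 0.2, -1.7]
grip_width: 0.0198
grip_force: 45.0
```

```bash
python3 - <<'E'
from h import *
o,c=snap('wrist','w5.png'); print(o['ee_pos'],o['eef_rot'],o['time_s'],o['force'])
E
```

```text
[ 0.5322521  -0.1643021   0.39009781] [-3.14042544e+00  1.16417477e-03  2.39297052e-01] 13.1 [-0.77528691  0.2163961  -1.67466724]
```

View pics/w5.png

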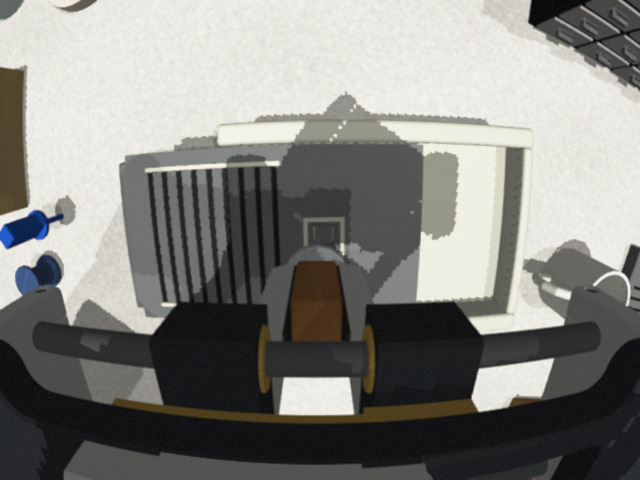

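Wrist view shows the slide well out (empty bay at x 420–500). The well rim is at u≈324.5, about 5 mm from the pin axis, which puts travel at about 80 mm. The tool is straight in the grip, so I'll take it back to the stand.

Emit:
servo_tool([
  [1, -0.5, 3, 1.5, 0],
  [1, -1, 8, 1.5, 3],
  [1, -2, 13, 1.5, 9],
  [1, -3, 18, 1.5, 9],
  [1, -4, 23, 1.5, 9],
  [1, -4.5, 28, 1.5, 9],
  [1, -5, 33, 1.5, 9],
  [1, -5.2, 37, 1.5, 9],
  [1, -5.2, 39.6, 1.5, 9],
  [1, -5.2, 39.6, 0, 9],
  [1, -5.2, 39.6, -4, 9],
  [1, -5.2, 39.6, -6.5, 9],
  [1, -5.2, 39.6, -6.5, 9],
  [1, -5.2, 39.6, -6.5, 9],
])

```text
time_s: 14.9
ee_pos: [0.4806, 0.2311, 0.3268]
eef_rot: [3.142, -0.001, 0.396]
force: [0.4, -0.3, -0.7]
grip_width: 0.0197
grip_force: 45.0
```

Emit:
servo_tool([
  [1, 0, 0, -1, 0],
  [1, 0, 0, -2, 0],
  [1, 0, 0, -3, 0],
  [1, 0, 0, -4, 0],
  [1, 0, 0, -5, 0],
  [1, 0, 0, -5.5, 0],
  [1, 0, 0, -5.9, 0],
  [1, 0, 0, -5.9, 0],
  [1, 0, 0, -5.9, 0],
])

```text
time_s: 16.02
ee_pos: [0.4805, 0.2315, 0.2674]
eef_rot: [-3.142, -0.0, 0.396]
force: [0.4, 0.1, 0.2]
grip_width: 0.0196
grip_force: 45.0
```

Emit:
servo_tool([
  [1, 0, 0, -0.3, 0],
  [1, 0, 0, -0.5, 0],
  [1, 0, 0, -0.5, 0],
])

```text
time_s: 16.4
ee_pos: [0.4804, 0.2315, 0.262]
eef_rot: [3.142, 0.0, 0.396]
force: [-0.0, 0.4, -1.5]
grip_width: 0.0199
grip_force: 45.0
```

Emit:
servo_tool([
  [1, 0, 0, -0.05, 0],
  [0.35, 0, 0, -0.05, 0],
  [0.35, 0, 0, -0.05, 0],
  [0.35, 0, 0, -0.05, 0],
  [0.35, 0, 0, -0.05, 0],
  [0.35, 0, 0, 3, 0],
  [0.35, 0, 0, 7, 0],
  [0.35, 0, 0, 12, 0],
  [0.35, -0.5, -2, 15, 0],
  [0.35, -0.5, -2, 15, 0],
  [0.35, -0.5, -2, 15, 0],
])

```text
time_s: 17.77
ee_pos: [0.4754, 0.2117, 0.411]
eef_rot: [-3.141, 0.001, 0.396]
force: [-0.3, 0.2, -0.7]
grip_width: 0.061
grip_force: 0.0
```

```bash
python3 - <<'E'
from h import *
o,c=snap('wrist','w6.png'); print(o['ee_pos'],o['time_s'],o['force'])
o,t=snap('top','t6.png')
a=cv2.resize(c['image'][30:330,220:460],(480,600)); b=cv2.resize(t['image'][180:320,270:470],(320,224))
k=np.zeros((600,800,3),np.uint8); k[:,:480]=a; k[:224,480:]=b
cv2.imwrite('pics/f.png',k[:,:,::-1])
E
```

```text
[0.47535957 0.21167739 0.4110279 ] 17.775 [-0.27832694  0.15735014 -0.7483246 ]
```

View pics/f.png

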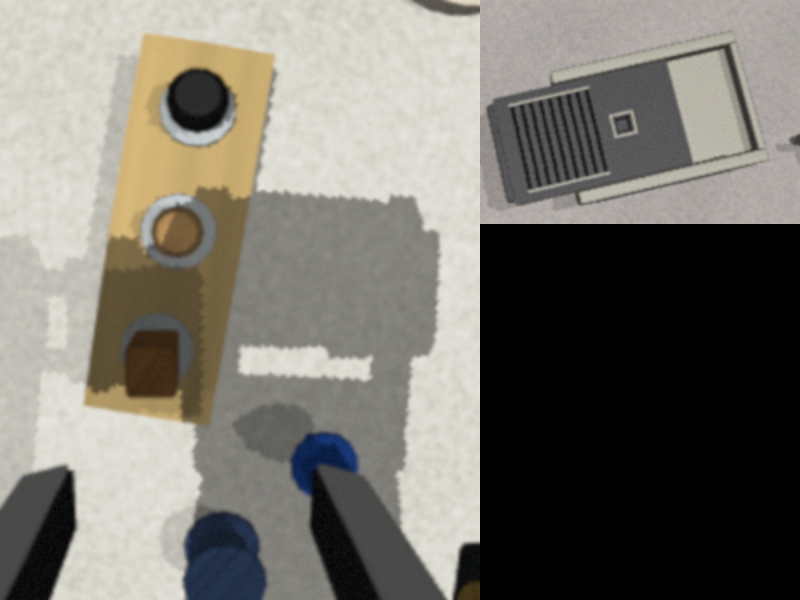

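The pin tool is back upright in its hole at (155,350), the slide is fully out, and nothing else has moved.

```bash
python3 -c "
from station import ctrl
print(ctrl.hand_in())"
```

```text
the job is handed in; nothing more can be done
None
```

I handed the job in at about 18 s: the button was held down while I pushed the slide about 80 mm out until it met its stop, the pin tool is back upright in its own hole, and the other things are where they were; hand-in returned no verdict.

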